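# Chock a round spectacle case on a sloping display board

### The job

Put the round spectacle case on show on the sloping display board without letting it roll away. First stand the two-footed metal stop flat and square on the lower half of the board with its feet pointing uphill and let go of it; then lay the case across the board against both feet on their uphill side, and let go of the case only once it is resting on the board against the stop. It must stay there by itself, wholly on the board, and must never get away onto the table.

Things in the scene. Friction and masses are not known exactly. Their poses are not given: they have to be found in the camera images.
- slope: Fixed display board 240 x 240 mm, grey lining, wooden edges, on a stand. Origin: centre of its top surface, 45 mm above the table; +x along the surface straight uphill, +y across, +z square out of it. Slopes 0.12 rad (7 degrees); the lower edge (x = -120 mm, 31 mm above the table) is open. A round thing let go on it rolls down.
- board_high (a point): Centre of the board's upper edge at the top surface (x = +120 mm, y = 0 in slope; same axes). A ledge 8 mm wide and 11 mm high runs along this edge.
- chock_grip (a point): Loose aluminium stop (0.3 kg), starts standing on the table. The point is in its upright tab, 38 mm above its flat underside. +x level towards the tips of the feet, y along its bar, z up. Tab: 14 mm thick (x), 34 mm wide (y), top 50 mm above the underside. Bar under it: 16 (x) x 140 (y) x 14 mm high; its rear face is the stop's rear, at x = -8 mm. Stays put on the slope.
- chock_seat (a point): Where the middle of the case's axis lies when it rests against both feet: 89 mm in +x from chock_grip, 30 mm above the stop's underside; same axes; case along y. The feet run to +x from the bar's ends, 36 mm wide, 34 to 70 mm either side of the middle, up to 24 mm high, ending in 45 degree wedge faces (tips 77 mm from chock_grip). The 68 mm gap between them is free for a finger.
- case_center (a point): Centre of the loose round spectacle case, a hard, plain grey cylinder of diameter 60 mm and length 160 mm (about 0.16 kg) with thin metal bands at its ends. x is the axis of the cylinder (either end is alike); y and z turn with it as it rolls. It starts lying in its cradle with its centre 38 mm above the table.
- cradle: Fixed black cradle on the table that the case lies in at the start: base plate 150 mm (x, along the case) by 36 mm and 6 mm thick, with low supports 14 mm high and 48 mm apart over all at x = +-60 mm; the middle is free for fingers on both sides of the case. Origin: centre of its underside.
There are look-alikes about, which are no part of the job. Leave any purple look-alike of the part that bears chock_grip alone.

How it is judged (in metres and radians):
On the way, in this order (a step that is already met when the one before it is completed fails the run):
1. the stop stands by itself on the board, feet uphill, let go (x of chock_grip in the frame of slope between -0.112 and 0.015 m and y of chock_grip in the frame of slope between -0.05 and 0.05 m and z of chock_grip in the frame of slope between 0.033 and 0.043 m and angle between the x axis of chock_grip and the x axis of slope, either way round below 0.2 rad and angle between the z axis of chock_grip and the z axis of slope, either way round below 0.06 rad and x of board_high in the frame of chock_grip above 0 m and contact force between the fingers and chock below 0.1 N and linear speed of chock below 0.01 m/s), for 0.2 s.
2. the case, still held, lies on the board against the stop (x of chock_grip in the frame of slope between -0.112 and 0.015 m and y of chock_grip in the frame of slope between -0.05 and 0.05 m and z of chock_grip in the frame of slope between 0.033 and 0.043 m and angle between the x axis of chock_grip and the x axis of slope, either way round below 0.2 rad and angle between the z axis of chock_grip and the z axis of slope, either way round below 0.06 rad and x of board_high in the frame of chock_grip above 0 m and x of case_center in the frame of chock_grip between 0.0814 and 0.1014 m and y of case_center in the frame of chock_grip between -0.04 and 0.04 m and z of case_center in the frame of slope between 0.025 and 0.038 m and angle between the x axis of case_center and the y axis of slope, either way round below 0.22 rad and contact force between the fingers and case above 0.3 N), for 0.1 s.
At the end, for the whole second after the job is handed in: The stop stands flat on the board, feet uphill, square within 11 degrees, wholly on it and with its tab no more than 15 mm above mid-slope; the case lies on the board across the slope, against the feet within 6 mm, centred on stop and board within 40 mm; both let go and at rest (x of chock_grip in the frame of slope between -0.112 and 0.015 m and y of chock_grip in the frame of slope between -0.05 and 0.05 m and z of chock_grip in the frame of slope between 0.033 and 0.043 m and angle between the x axis of chock_grip and the x axis of slope, either way round below 0.2 rad and angle between the z axis of chock_grip and the z axis of slope, either way round below 0.06 rad and x of board_high in the frame of chock_grip above 0 m and x of case_center in the frame of chock_grip between 0.0834 and 0.0954 m and y of case_center in the frame of chock_grip between -0.04 and 0.04 m and z of case_center in the frame of slope between 0.025 and 0.034 m and angle between the x axis of case_center and the y axis of slope, either way round below 0.22 rad and y of case_center in the frame of slope between -0.045 and 0.045 m and x of case_center in the frame of slope below 0.115 m and linear speed of each of case, chock below 0.01 m/s and angular speed of case below 0.1 rad/s); the robot touches nothing.
It fails at once if the case falls or rolls onto the table (height (world z) of case_center below 0.033 m).
It also fails if it takes over 61 s, if anything falls off the work surface, if the arm or the gripper's body presses on something with over 40 N, if the wrist force passes 120 N, or if a joint passes its speed limit or range.

### The arm

A 6-joint arm with a two-finger parallel gripper is mounted at the origin on the work surface. World frame = base frame: x ahead of the robot, y to its left, z up, the work surface at z = 0. Lengths are in m, angles in degrees, forces in N, time in s.
With the tool pointing down it reaches from about 0.4 to 0.825 m from the base axis. Payload 7 kg.
Tool frame: the origin (TCP) lies at the very end of the fingers, on their centre line; the grasp point (between the pads) lies 19 mm behind it; x points along the fingers, y is the direction in which the jaws open and shut, and the axes are right-handed (so a half turn about x gives the same grasp; the last joint's range is limited). The gripper opens to 85 mm and grips with 20 to 120 N. Pads are 22 mm wide; open, the fingers measure 114 mm over their backs; the gripper's body (76 mm by 85 mm) begins 54 mm behind the grasp point. The pads swing forward as they close: fully open they stand 13 mm farther back than shut.
Start: joints at [80.334, 20.546, 0.682, 0, -70.136, -16.507], TCP at [0.298, 0.606, 0.231] pointing down, gripper open.
Joint ranges: [-176.03, 176.03], [-82.01, 121.73], [-58.28, 71.71], [-173.87, 95.51], [-174.79, -0.11], [-173.66, 173.66]. Speed limits (degrees/s): [136.94, 136.94, 172.46, 180, 180, 180].

### API

Orientations are given as [roll, pitch, yaw] about the fixed x, y, z axes, in that order (R = Rz(yaw) Ry(pitch) Rx(roll)).
In Python, from bench import bot, eyes, close_job, status gives the robot as it stands. Calls block until the motion is done:
- bot.move_to(position, orientation): joint-space move of the TCP to a pose.
- bot.move_l(position, velocity=0.15, attitude=None, stop_force=None): straight line of the TCP; attitude=None keeps the orientation; velocity is the mean speed in m/s. With stop_force (N) it stops when the force on the tool has changed by that much, and returns True; else False.
- bot.move_j(angles): joint-space move.
- bot.open_jaws() and bot.gripper_close(newtons=None): open the fingers fully, or close them until they stop; newtons is the grip in N (None keeps the last).
- bot.pause(seconds).
- bot.inverse_kinematics(position, orientation): joint angles nearest the present ones, or None.
- eyes.snapshot(name): name is "side" or "top" or "wrist"; returns (picture, depth): 480x640x3 uint8, red, green, blue; 480x640 float32, m along the optical axis (not along the pixel's ray), 0 where there is no reading.
- eyes.camera_params(name): a dict with "K" (3x3 intrinsics, pixels), "k1" (the pictures are not rectified: a ray, as slopes to the right and down, at radius r is drawn at 1 + k1 r^2 times it, then the intrinsics apply), "camera_from_world" (4x4, takes a point from world to camera coordinates); the wrist camera has in their place "tool_from_camera" (4x4, takes a point from camera to tool coordinates, whose origin is the TCP and whose axes are the tool frame's). Camera axes: x right, y down, z forward; pixel columns grow to the right and rows downward; lengths in m; the calibration is good to about 2 mm. A picture is of the moment at which its call begins: read the wrist's pose just before it. camera_params takes no time and is no camera call.
A pose or a line that the arm cannot do raises bot.MotionError and nothing moves.
- close_job(): hands the job in, once; it reports no verdict.
Trained networks look in the newest picture that a camera, given by its name, has taken for a name from the list of things; names that differ only in an ending like _2 or _b are one class to them, and where a whole thing is asked for, a point or a joint stands for the part that bears it (a point fixed in the world has none). Each returns a list of dicts, best first, with "p" (0 to 1); they miss things now and then, are a little off and sometimes report something else, mostly with a low value. They report only what shows in the picture. A call takes as long as a camera call. They do not tell look-alikes from the thing itself.
- eyes.outline_of(camera, target): "region" (480x640 bool, what is visible of it) and "pixel" ([column, row] in pixels, amid what is visible of it).
Readings, each from a call of its own:
- status.read_time(): time.
- status.read_joint_positions(): joint angles.
- status.read_dq(): joint speeds.
- status.read_joint_torque(): joint torques, N m.
- status.read_ee_pos(): TCP position.
- status.read_orientation(): TCP orientation.
- status.read_ft_force(): force on the tool from outside, world axes, zero at the start.
- status.read_wrist_torque(): the same for the moment, N m.
- status.read_opening(): finger opening in m.
Only numpy, scipy, OpenCV 4.12 (cv2) and the standard library are available. Lean on these libraries where they do the work, as an engineer would, in place of code of your own. Each camera call takes 0.05 s, during which the arm holds its last target. There are 200 camera calls.

## Working session

There is one attempt and no reset: what is moved stays moved. The work goes in short steps, each a Python script; the robot and the scene stay as the last script left them, time stands still between calls to the robot, and variables do not carry over. Pictures are saved under pics/ and viewed, about 8 in all and at most 12, crops included, and the job is handed in when it is done.

```bash
mkdir -p pics; ls; cat > h.py <<'E'
import numpy as np, cv2
from scipy.spatial.transform import Rotation as R
from bench import bot, eyes, close_job, status
def snap(n):
    if n=="wrist":
        p=np.array(status.read_ee_pos()); o=status.read_orientation()
        T=np.eye(4); T[:3,:3]=R.from_euler('xyz',o,degrees=True).as_matrix(); T[:3,3]=p
    pic,d=eyes.snapshot(n); c=eyes.camera_params(n)
    if n=="wrist": W=T@np.array(c["tool_from_camera"])
    else: W=np.linalg.inv(np.array(c["camera_from_world"]))
    return pic,d,cloud(d,c,W),(c,W)
def cloud(d,c,W):
    v,u=np.mgrid[0:480,0:640].astype(np.float32)
    K=np.array(c["K"],float)
    und=cv2.undistortPoints(np.stack([u.ravel(),v.ravel()],1)[:,None].astype(np.float64),K,np.array([c["k1"],0,0,0.]))[:,0]
    X=np.c_[und,np.ones(len(und))]*d.ravel()[:,None]
    P=X@W[:3,:3].T+W[:3,3]; P[d.ravel()==0]=np.nan
    return P.reshape(480,640,3)
def save(n,pic): cv2.imwrite("pics/"+n+".png",pic[:,:,::-1])
E
python3 - <<'E'
from h import *
for n in ("top","side"):
    pic,d,P,_=snap(n); save(n,pic)
    for t in ("slope","chock_grip","case_center","cradle"):
        for r in eyes.outline_of(n,t):
            q=P[r["region"]]; q=q[~np.isnan(q[:,0])]
            if len(q): print(n,t,round(r["p"],2),np.round(r["pixel"]),r["region"].sum(),np.round(np.median(q,0),3),np.round(np.percentile(q,2,axis=0),3),np.round(np.percentile(q,98,axis=0),3))
print(status.read_time())
E
```

```text
pics
top slope 0.84 [455. 168.] 15862 [ 0.6   -0.17   0.046] [ 0.483 -0.285  0.031] [ 0.713 -0.054  0.07 ]
top chock_grip 0.96 [210. 388.] 2176 [0.199 0.315 0.017] [ 0.14   0.276 -0.   ] [0.278 0.374 0.05 ]
top chock_grip 0.89 [321. 211.] 1670 [0.524 0.098 0.018] [0.453 0.058 0.006] [0.591 0.152 0.051]
top case_center 0.89 [199. 242.] 2676 [0.476 0.314 0.063] [0.4   0.27  0.038] [0.552 0.362 0.07 ]
top case_center 0.54 [456. 172.] 15835 [ 0.6   -0.17   0.046] [ 0.483 -0.285  0.031] [ 0.713 -0.055  0.07 ]
side slope 0.75 [346. 203.] 4891 [ 0.585 -0.152  0.044] [ 0.474 -0.285  0.023] [ 0.709 -0.049  0.069]
side chock_grip 0.72 [333. 396.] 3188 [0.181 0.319 0.017] [0.131 0.278 0.001] [0.273 0.373 0.049]
side chock_grip 0.57 [299. 263.] 1422 [0.521 0.091 0.017] [ 0.447  0.055 -0.   ] [0.588 0.151 0.049]
side case_center 0.62 [221. 307.] 2843 [0.454 0.328 0.056] [0.392 0.27  0.007] [0.543 0.372 0.068]
side cradle 0.92 [223. 327.] 324 [0.456 0.329 0.005] [ 0.401  0.305 -0.   ] [0.524 0.364 0.014]
0.5
```

View pics/top.png

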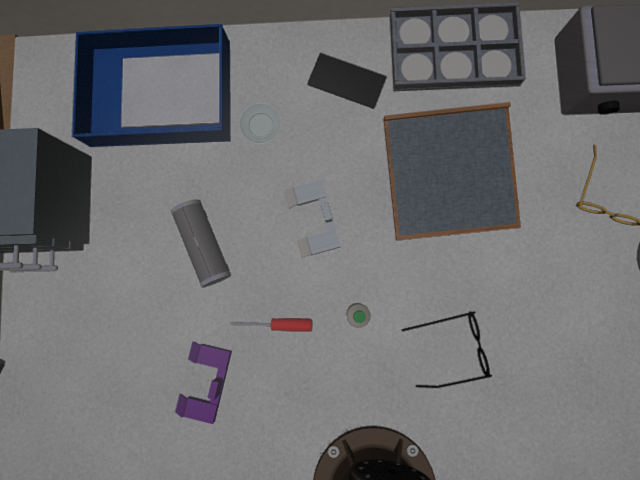

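View pics/side.png

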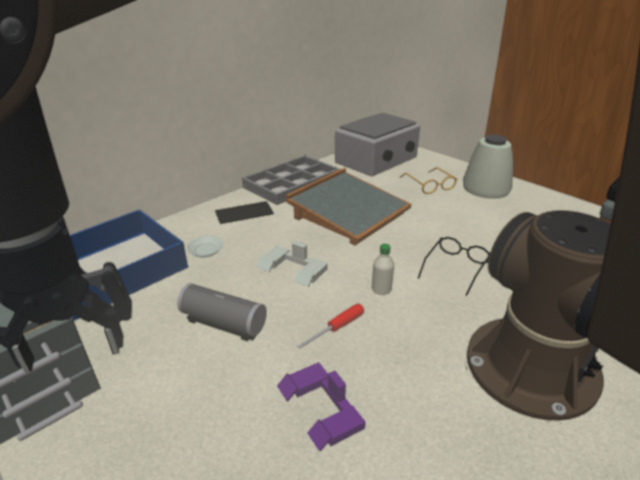

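The aluminium stop is at (318,215) in the top view, feet pointing left (+y); the purple look-alike is at (205,385) and must be left alone. The only round case is at (200,243) (the bottle at (358,315) is much smaller). The board is at (455,170), with its raised ledge at the far (+x) edge. Next I'll measure poses from the top cloud and make one crop of the stop.

```bash
cat > m.py <<'E'
from h import *
from scipy.optimize import least_squares
def best(n,t,P,cond):
    for r in eyes.outline_of(n,t):
        q=P[r["region"]]; q=q[~np.isnan(q[:,0])]
        if len(q) and cond(np.median(q,0)): return r,q
def rect(q): 
    (c,wh,a)=cv2.minAreaRect((q[:,:2]*1000).astype(np.float32)); return np.array(c)/1000,wh,a
def fit_slope(q):
    # plane from the lining; yaw and centre from the least-area rectangle
    c=np.median(q,0)
    i=np.abs(q[:,:2]-c[:2]).max(1)<.09
    A=np.c_[q[i,:2],np.ones(i.sum())]; s=np.linalg.lstsq(A,q[i,2],rcond=None)[0]
    s=np.linalg.lstsq(A,q[i,2],rcond=None)[0]
    res=q[:,2]-np.c_[q[:,:2],np.ones(len(q))]@s
    q2=q[np.abs(res)<.006]
    return s,np.std(res[i]),rect(q2)
def stop_resid(p,xy):  # signed-distance of 2D points to the U footprint (only outside counts)
    ca,sa=np.cos(p[2]),np.sin(p[2]); d=xy-p[:2]; u=d@[ca,sa]; v=d@[-sa,ca]
    return u,v
def fit_stop(q,yaw0):
    q=q[q[:,2]>.009]; tab=q[q[:,2]>.043]; bot_=q[q[:,2]<.03]
    g=0.001
    # render a U mask & maximise overlap, robust: distance outside + bounding symmetric
    def box(u,v,cu,cv,hu,hv): 
        a=np.abs(u-cu)-hu; b=np.abs(v-cv)-hv
        return np.hypot(np.maximum(a,0),np.maximum(b,0))
    samp=[(u,v) for u in np.arange(-.007,.077,.003) for v in np.r_[np.arange(-.069,-.034,.003),np.arange(.036,.07,.003)]]
    samp=np.array(samp)
    from scipy.spatial import cKDTree
    tr=cKDTree(bot_[:,:2])
    def f(p):
        u,v=stop_resid(p,bot_[:,:2])
        o=np.minimum.reduce([box(u,v,0,0,.008,.07),box(u,v,.0345,.052,.0425,.018),box(u,v,.0345,-.052,.0425,.018)])
        ca,sa=np.cos(p[2]),np.sin(p[2]); w=samp@np.array([[ca,sa],[-sa,ca]])+p[:2]
        m=tr.query(w)[0]
        return np.r_[np.minimum(o,.01)/np.sqrt(len(o)),np.minimum(m,.01)/np.sqrt(len(m))]*1000
    t0=np.median(tab[:,:2],0)
    r=min((least_squares(f,[t0[0],t0[1],yaw0+k],diff_step=1e-3) for k in (-.3,-.15,0,.15,.3)),key=lambda r:r.cost)
    return r.x,r.cost,t0,len(tab),tab[:,2].max()
def fit_case(q):
    q=q[q[:,2]>.03]; c,wh,a=rect(q)
    d=q[:,:2]-q[:,:2].mean(0); e=np.linalg.svd(d,full_matrices=False)[2][0]
    def f(p): # x,y offset along normal, yaw, z
        n=np.array([-np.sin(p[1]),np.cos(p[1])]); s=(q[:,:2]-c)@n-p[0]
        return np.hypot(s,q[:,2]-p[2])-.030
    r=least_squares(f,[0,np.arctan2(e[1],e[0]),.038],loss='soft_l1',f_scale=.002)
    o,yaw,z=r.x; n=np.array([-np.sin(yaw),np.cos(yaw)]); ax=np.array([np.cos(yaw),np.sin(yaw)])
    t=(q[:,:2]-c)@ax; lo,hi=np.percentile(t,[.5,99.5])
    return c+o*n+ax*(lo+hi)/2,z,yaw,hi-lo,np.median(abs(r.fun))
E
python3 - <<'E'
from m import *
np.set_printoptions(precision=4,suppress=True)
pic,d,P,_=snap("top")
cv2.imwrite("pics/crop.png",cv2.resize(pic[160:280,240:400,::-1],None,fx=4,fy=4,interpolation=cv2.INTER_CUBIC))
r,q=best("top","slope",P,lambda m:m[1]<0); s=fit_slope(q); print(s, np.arctan(np.hypot(*s[0][:2])),np.degrees(np.arctan2(s[0][1],s[0][0])))
r,q=best("top","chock_grip",P,lambda m:m[0]>.4); print(fit_stop(q,np.pi/2))
r,q=best("top","case_center",P,lambda m:m[1]>.2); print(fit_case(q))
for z in [(300,400,330,300)]: print(np.nanmedian(P[270:300,240:330,2]))
E
```

```text
(array([ 0.1221,  0.0072, -0.0259]), np.float64(0.0016410552662880018), (array([ 0.5964, -0.1711]), (235.56878662109375, 240.4398956298828), 3.869309425354004)) 0.12169110058063835 3.368161978047467
(array([0.5311, 0.0704, 1.8048]), np.float64(0.756186936672303), array([0.5294, 0.0732]), 129, np.float64(0.05393186393409011))
(array([0.4763, 0.3199]), np.float64(0.03786257230112525), np.float64(-2.753933033923855), np.float64(0.15959388590414422), np.float64(0.0008601613236898561))
3.676926426987581e-05
```

View pics/crop.png

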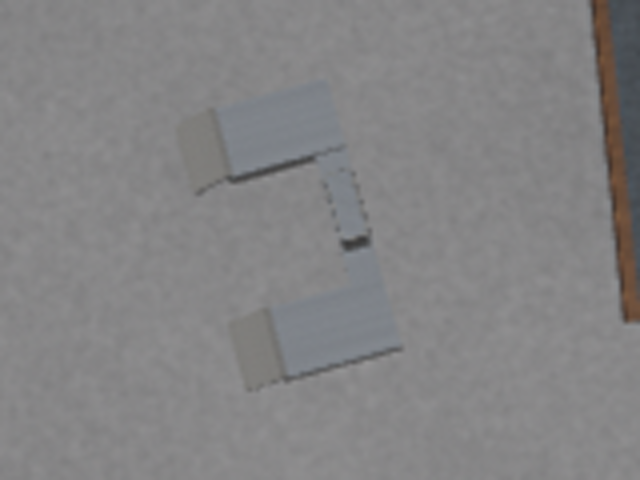

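The crop shows the aluminium stop on its own: tab at crop (347,205), feet pointing left, which agrees with a yaw of about 103°. The board tilt (0.1217 rad), its centre height (45.7 mm) and the case (z 37.9 mm, length 159.6 mm) all match the description. Next I'll move above the stop and refine with the wrist camera.

```bash
cat >> h.py <<'E'
def orient(app,jaw):
    x=np.array(app,float); x/=np.linalg.norm(x); y=np.array(jaw,float); y-=x*(x@y); y/=np.linalg.norm(y)
    return R.from_matrix(np.stack([x,y,np.cross(x,y)],1)).as_euler('xyz',degrees=True)
YS=np.radians(3.85); TH=.12
SR=(R.from_euler('z',YS)*R.from_euler('y',-TH)).as_matrix(); SC=np.array([.597,-.171,.0453])
def S(p): return SC+SR@np.array(p)
def jaw(a): return [np.cos(a),np.sin(a),0]
E
python3 - <<'E'
from m import *
np.set_printoptions(precision=4,suppress=True)
for sgn in (1,-1):
    print(sgn,bot.inverse_kinematics([.5311,.0715,.25],orient([0,0,-1],sgn*np.array(jaw(1.805)))),
     bot.inverse_kinematics(S([-.06,0,.02]),orient(-SR[:,2],sgn*SR[:,0])),
     bot.inverse_kinematics([.4763,.3199,.019],orient([0,0,-1],sgn*np.array(jaw(-2.754+np.pi/2)))))
sgn=1
cand=[orient([0,0,-1],s*np.array(jaw(1.805))) for s in (1,-1)]
js=[bot.inverse_kinematics([.5311,.0715,.27],o) for o in cand]
k=min(range(2),key=lambda i:abs(js[i][5]) if js[i] is not None else 999)
print(k); bot.move_to([.5311,.0715,.27],cand[k])
pic,d,P,_=snap("wrist"); save("w1",pic)
r=best("wrist","chock_grip",P,lambda m:m[0]>.4)
if r: print(r[0]["p"],r[0]["pixel"],len(r[1]),fit_stop(r[1],1.8))
print(status.read_time())
E
```

```text
1 [  28.6392    6.7081  -15.2005    0.      -68.0914 -105.2203] None [ 53.4159  23.9455 -26.2826   0.     -39.7719  58.7915]
-1 [ 28.6392   6.7081 -15.2005   0.     -68.0914  74.7797] [  1.6005  17.0323 -30.941   -0.4676 -35.1574   2.6156] [  53.4159   23.9455  -26.2826    0.      -39.7719 -121.2085]
1
0.81 [308.9, 183.3] 7579 (array([0.5298, 0.071 , 1.8046]), np.float64(0.45605100134677823), array([0.5297, 0.0739]), 607, np.float64(0.051757150462613366))
2.9<sys>:0: UserWarning: Gimbal lock detected. Setting third angle to zero since it is not possible to uniquely determine all angles.
```

View pics/w1.png

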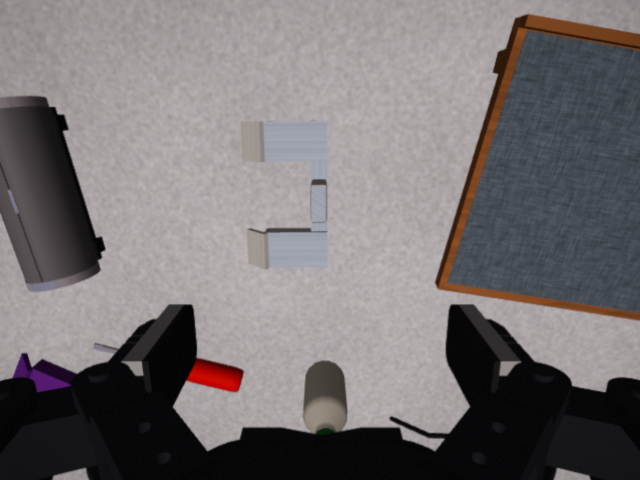

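The wrist view shows the stop at (309,195), the board on the right, and the purple look-alike only at the lower-left edge. The wrist fit agrees with the top view to about 2 mm. I'll grip the tab now.

```bash
cat > s1.py <<'E'
from m import *
np.set_printoptions(precision=4,suppress=True)
o=orient([0,0,-1],-np.array(jaw(1.8047))); p=np.array([.5298,.0726,.27])
bot.move_to([p[0],p[1],.11],o)
print(bot.move_l([p[0],p[1],.020],velocity=.08,stop_force=15))
bot.gripper_close(50); print(status.read_opening(),status.read_ee_pos())
bot.move_l([p[0],p[1],.20],velocity=.15)
bot.pause(.2); print(status.read_opening(),status.read_ft_force(),status.read_time())
o2=orient(-SR[:,2],-SR[:,0])
bot.move_to(S([-.06,0,.10]),o2)
pic,d,P,_=snap("wrist"); save("w2",pic); print(status.read_ee_pos(),status.read_orientation(),S([-.06,0,.10]),o2,status.read_time())
r=best("wrist","slope",P,lambda m:m[1]<0.1)
if r:
    print(r[0]["p"],len(r[1])); q=(r[1]-SC)@SR; print(np.percentile(q,[1,5,50,95,99],axis=0))
E
python3 s1.py 2>/dev/null
```

```text
False
0.012912484832933824 [0.53   0.0727 0.0202]
0.01309546320165896 [ 0.1279 -0.6157 -3.317 ] 7.0583
[ 0.5262 -0.1752  0.1377] [-90.1106  83.0993   3.88  ] [ 0.5256 -0.1758  0.1374] [-90.      83.1245   3.85  ] 8.2583
0.92 111802
[[-0.1181 -0.1184 -0.0021]
 [-0.1103 -0.1136 -0.0015]
 [ 0.0252 -0.0373 -0.0003]
 [ 0.1117  0.0738  0.0056]
 [ 0.117   0.1023  0.0109]]
```

View pics/w2.png

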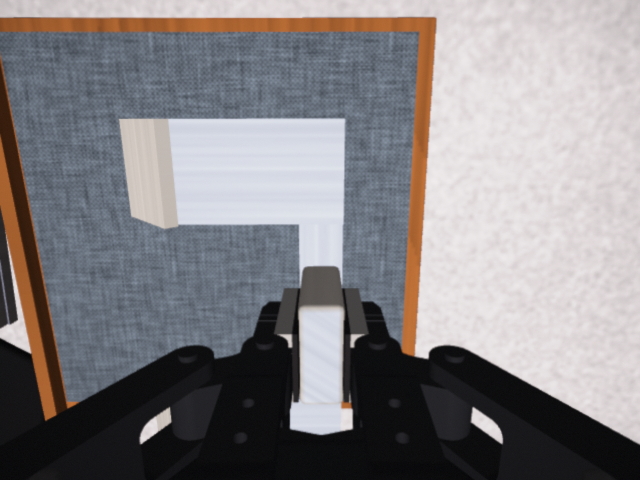

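The stop is held square over the board, with the ledge on the left (uphill) and the feet pointing at it. The wrist cloud confirms the board frame to about 2 mm. I'll set it down.

```bash
cat > s2.py <<'E'
from m import *
np.set_printoptions(precision=4,suppress=True)
f0=np.array(status.read_ft_force())
bot.move_l(S([-.06,0,.03]),velocity=.1)
print(bot.move_l(S([-.06,0,.014]),velocity=.02,stop_force=6),status.read_ft_force()-f0,(np.array(status.read_ee_pos())-SC)@SR)
bot.pause(.2); bot.open_jaws(); bot.pause(.2)
bot.move_l(S([-.06,0,.13]),velocity=.12)
print(status.read_time())
bot.move_to([.4763,.3199,.25],orient([0,0,-1],np.array(jaw(-2.754+np.pi/2))))
pic,d,P,_=snap("wrist"); save("w3",pic)
r=best("wrist","case_center",P,lambda m:m[1]>.2)
if r: print(r[0]["p"],len(r[1]),fit_case(r[1]))
pic,d,P,_=snap("top"); save("t2",pic)
r=best("top","chock_grip",P,lambda m:m[0]>.4)
if r:
    q=(r[1]-SC)@SR; print(len(q),fit_stop(q,0))
    print(np.percentile(q,[2,50,98],axis=0))
    cv2.imwrite("pics/t2c.png",cv2.resize(pic[90:250,370:540,::-1],None,fx=3,fy=3))
print(status.read_joint_positions(),status.read_time())
E
python3 s2.py 2>/dev/null
```

```text
True [-0.7693  0.5413  6.5468] [-0.0597 -0.      0.0198]
11.8833
0.62 13739 (array([0.4755, 0.3208]), np.float64(0.037296300692536366), np.float64(-2.754047822921156), np.float64(0.15829334603773204), np.float64(0.0003842977286924957))
2120 (array([-0.0615,  0.0016,  0.0045]), np.float64(0.664094573338913), array([-0.059 ,  0.0023]), 144, np.float64(0.05360225040626104))
[[-0.0662 -0.0666  0.0014]
 [-0.0338  0.0054  0.0178]
 [ 0.0126  0.0704  0.0508]]
[ 53.3384  10.3703 -10.7851   0.0003 -68.8503  58.7817] 13.9167
```

View pics/t2c.png

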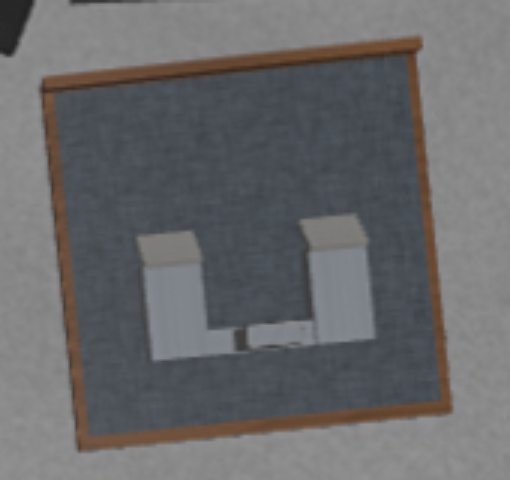

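View pics/w3.png

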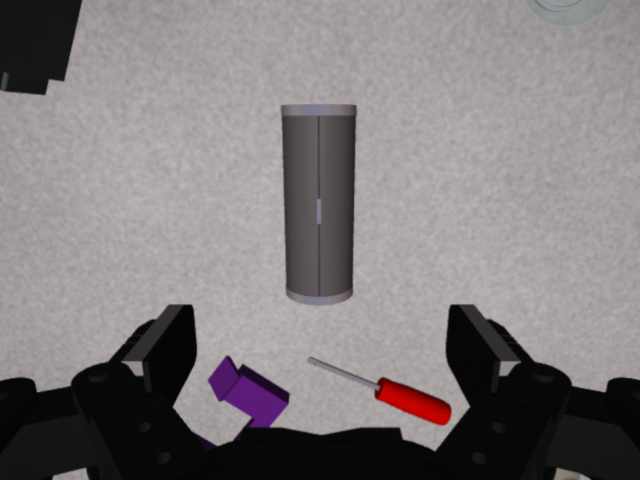

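The stop stands flat and square on the lower half of the board: its frame reads x=-60 mm, y≈+1.6 mm, yaw 0.0045 rad, and touchdown came at the expected height. The case is centred at (318,205) in the wrist view with room for the fingers on both sides. I'll pick it up.

```bash
cat > s3.py <<'E'
from m import *
np.set_printoptions(precision=4,suppress=True)
o=orient([0,0,-1],np.array(jaw(-2.754+np.pi/2))); x,y=.4757,.3205
bot.move_to([x,y,.12],o)
print(bot.move_l([x,y,.014],velocity=.08,stop_force=10))
bot.gripper_close(40); print(status.read_opening(),status.read_ee_pos())
bot.move_l([x,y,.20],velocity=.12); bot.pause(.2)
print(status.read_opening(),status.read_ft_force(),status.read_time())
if status.read_opening()<.05: raise SystemExit
bot.move_to(S([.0313,.001,.12]),orient(-SR[:,2],-SR[:,0]))
bot.pause(.2); pic,d,P,_=snap("wrist"); save("w4",pic)
print(status.read_opening(),(np.array(status.read_ee_pos())-SC)@SR,status.read_ft_force(),status.read_time())
r=best("wrist","case_center",P,lambda m:m[1]<.1)
if r:
    q=(r[1]-SC)@SR; print(r[0]["p"],len(q),np.percentile(q,[1,50,99],axis=0))
E
python3 s3.py 2>/dev/null
```

```text
False
0.05926454141256789 [0.4759 0.3207 0.0145]
0.059038879449243846 [ 0.9162 -0.9987 -2.9736] 18.2333
0.05899841300517544 [0.0316 0.0017 0.12  ] [-0.0394 -0.5691 -2.4672] 20.3333
```

View pics/w4.png

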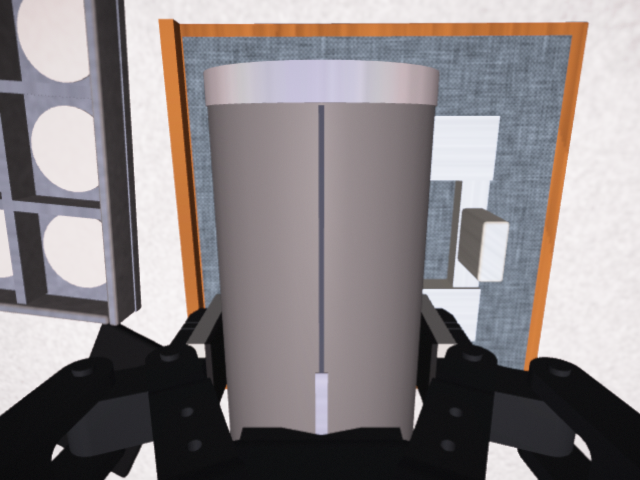

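The case is held square across the board (opening 59 mm), above the gap between the feet, with the stop visible at right. I'll lower it until it touches, check, then release.

```bash
cat > s4.py <<'E'
from m import *
np.set_printoptions(precision=4,suppress=True)
f0=np.array(status.read_ft_force())
bot.move_l(S([.0313,.001,.02]),velocity=.08); bot.pause(.2)
print(bot.move_l(S([.0313,.001,.002]),velocity=.015,stop_force=4),status.read_ft_force()-f0,(np.array(status.read_ee_pos())-SC)@SR)
bot.pause(.3)
for n in ("top","side"):
    pic,d,P,_=snap(n); save("h_"+n,pic)
    for t in ("chock_grip","case_center"):
        r=best(n,t,P,lambda m:m[1]<.0)
        if r: q=(r[1]-SC)@SR; print(n,t,r[0]["p"],np.percentile(q,[2,50,98],axis=0))
print(status.read_opening(),status.read_time())
E
python3 s4.py 2>/dev/null
python3 -c "
import cv2
a=cv2.imread('pics/h_side.png')[130:290,230:450];cv2.imwrite('pics/h_c.png',cv2.resize(a,None,fx=3.4,fy=3.4))"
```

```text
True [-1.7978 -0.4096  6.3949] [0.0312 0.001  0.0067]
top chock_grip 0.65 [[-0.066  -0.0674  0.0077]
 [-0.0416 -0.0462  0.0185]
 [ 0.0018  0.0097  0.0514]]
top case_center 0.91 [[ 0.0031 -0.0746  0.0353]
 [ 0.0205  0.0247  0.057 ]
 [ 0.0389  0.0622  0.0623]]
side chock_grip 0.91 [[-0.0707 -0.0649  0.0037]
 [-0.0582  0.0169  0.0175]
 [-0.009   0.0703  0.0505]]
side case_center 0.92 [[-0.001  -0.0288  0.002 ]
 [ 0.0173  0.0595  0.0441]
 [ 0.0613  0.0818  0.0612]]
0.05905523252875616 23.4333
```

View pics/h_c.png

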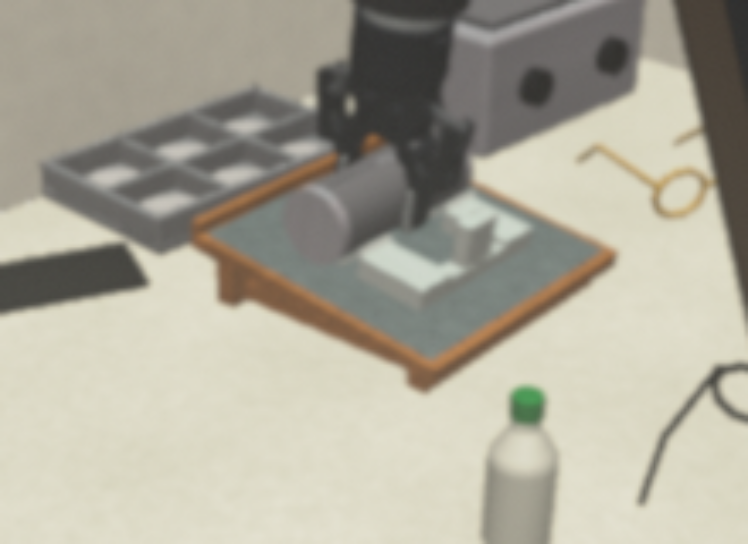

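The side view shows the case lying on the board against the wedge faces, still held (top at 61–62 mm, so the centre is at ~31 mm). I'll open, retreat straight out and check.

```bash
cat > s5.py <<'E'
from m import *
np.set_printoptions(precision=4,suppress=True)
bot.open_jaws(); bot.pause(.2)
bot.move_l(S([.0313,.001,.15]),velocity=.1)
bot.move_to([.45,.15,.35],orient([0,0,-1],-SR[:,0])); bot.pause(.3)
for k in range(2):
    pic,d,P,_=snap("top"); save(f"f{k}",pic)
    r=best("top","chock_grip",P,lambda m:m[1]<0 and m[0]>.4)
    if r: q=(r[1]-SC)@SR; print("tab",np.median(q[q[:,2]>.043],0),np.percentile(q,[2,98],axis=0).round(3))
    r=best("top","case_center",P,lambda m:m[1]<0)
    if r: q=(r[1]-SC)@SR; print("case",r[0]["p"],fit_case(q[q[:,2]>.034]) if 0 else fit_case(q))
    bot.pause(.5)
print(status.read_time())
cv2.imwrite("pics/fc.png",cv2.resize(pic[90:250,370:540,::-1],None,fx=3,fy=3))
E
python3 s5.py 2>/dev/null
```

```text
tab [-0.0588  0.0022  0.0496] [[-0.066 -0.068 -0.   ]
 [ 0.001  0.07   0.05 ]]
case 0.67 (array([0.0311, 0.0018]), np.float64(0.030060474364348895), np.float64(1.5726835752171722), np.float64(0.15953938894615777), np.float64(0.0007600779441075609))
tab [-0.059   0.0023  0.0498] [[-0.066 -0.066  0.01 ]
 [-0.001  0.07   0.051]]
case 0.98 (array([0.0311, 0.002 ]), np.float64(0.03005804788250871), np.float64(1.5746304628842323), np.float64(0.1589724289951479), np.float64(0.0007848382874259246))
28.65
```

View pics/fc.png

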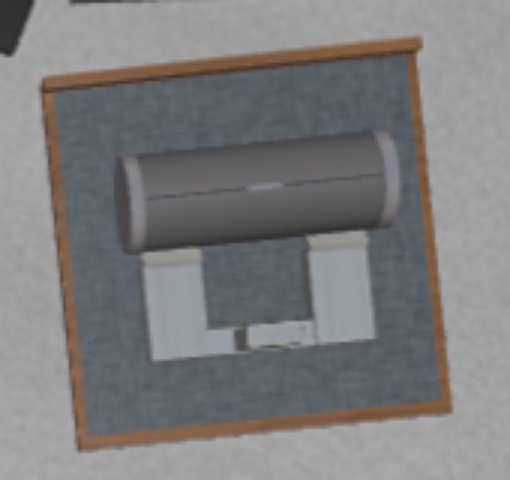

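The case is at rest, centred and square, 90 mm uphill of the tab (allowed 83–95 mm), and the robot is clear. Handing in.

```bash
python3 -c "
from bench import close_job
print(close_job())"
```

```text
the job is handed in; nothing more can be done
None
```

The stop and the case are both in place on the board, let go and at rest, and the job is handed in; no verdict was reported. I gripped the aluminium stop by its tab and set it square on the lower half of the board, feet uphill. I then lowered the case against both feet until it touched the board, and only then released it. The purple look-alike was not touched.

The last two top-camera checks, 0.5 s apart, agreed with each other:

| Item | Measured (board frame) |
|---|---|
| Stop tab | x -59 mm, y +2 mm, standing flat and square |
| Case centre | x +31 mm, y +2 mm, 30 mm above the board |
| Case axis | square across the slope to within about 0.004 rad |
| Case to tab | about 90 mm (allowed 83.4–95.4 mm) |

The robot's clock read 28.7 s of the 61 s allowed. No check failed. While the stop was still on the table, the estimates of its tab position differed by 2–3 mm, which the self-centring grip absorbed. In the wrist picture of the held case, the network gave no outline, so I judged that step by eye and by the finger opening (59 mm). I did not read the finger contact force directly; while the case lay on the board it was still gripped at the 40 N setting.

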